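# Load a sonic cleaner to its marked weight and start the two-dot programme

## Robot

A 7-joint arm with a two-finger parallel gripper is mounted at the origin on a cart in front of the work surface, level with it; the furniture and walls round the work are solid. World frame = base frame: x ahead of the robot, y to its left, z up, the work surface at z = 0. Lengths are in m, angles in rad, forces in N, time in s.
With the tool pointing down it reaches from about 0.4 to 0.85 m from the base axis. Payload 4.5 kg.
Tool frame: the origin (TCP) lies on the centre line of the jaws, within the pads' length; the fingertips stand 17 mm ahead of it and the grasp point (between the pads) lies 2 mm behind it (r.tip_reach is the distance from the TCP to the fingertips, in m); z points along the fingers, y is the line along which they close (so a half turn about z gives the same grasp; the last joint's range is limited). The gripper opens to 88 mm and grips with 3 to 60 N. Pads are 18 mm wide; open, the fingers measure 123 mm over their backs; the gripper's body (75 mm by 187 mm) begins 45 mm behind the grasp point.
Start: joints at [1.304, 0.689, -0.195, 1.565, 0.157, 0.902, -0.215], TCP at [0.185, -0.597, 0.256] pointing down, gripper open.
Joint ranges: [-3.01, 3.01], [-0.46, 2.08], [-1.47, 1.51], [0.13, 2.56], [-1, 4.14], [0.04, 2.09], [-2.66, 2.66]. Speed limits (rad/s): [2.57, 2.57, 3.14, 3.14, 3.14, 3.14, 3.14].

## Interface

Orientations are given as a unit quaternion [x, y, z, w].
In Python, from plant import r gives the robot as it stands.
- The arm moves only by the tool step_arm, never from a script. Its argument "steps" is a list of rows, each a list of 7 numbers: the shift along the tool's x, y, z in cm, then the turn, a rotation vector about the tool's x, y, z in degrees, then the gripper's target within -1 to 1 (shut at 1, half-way at 0, fully open at -1). A call has 1 to 8 rows; each row shifts and turns the commanded pose from where the row before left it, along the tool's axes as they then stand; what a row does not reach is not made up. A row lasts 1/8 s, in which the tool goes at most 62.5 mm and 10.7 degrees, less where a joint would pass 70% of its speed; a pose out of reach is approached as far as the arm can. A call with a gripper value outside its range is refused whole. The fingers move at their own pace and stop on an object; "force" is the grip in N (left out, the last holds). Time passes only in rows, so rows that do not move let the fingers close. It gives the time, the measured TCP pose, the force, the opening and the grip force at its end, in the units of the state.
- r.get_state(): the state, without advancing time (a new reading comes with each control period).
- r.snapshot(name): name is "scene" or "side" or "wrist"; returns a dict with "pixels" (420x560x3 uint8, red, green, blue), "fx", "fy", "cx", "cy" (pixels), "dist_coeffs" ([k1, k2, p1, p2, k3] as OpenCV has them; the pictures are not rectified), "cam_to_world" (4x4, takes a point from camera to world coordinates). Camera axes: x right, y down, z forward; pixel columns grow to the right and rows downward; lengths in m; the calibration is good to about 2 mm. A picture is of the moment at which its call begins. There is no depth.
- r.finish_job(): hands the job in; it is judged then, once.
The state is a dict: "clock": time; "q": joint angles; "qd": joint speeds; "joint_torque": joint torques, N m; "tool_pos": TCP position; "eef_rot": TCP orientation; "contact_force": force on the tool from outside, world axes, zero at the start; "moment": the same for the moment, N m; "opening": opening from 0.0 (shut) to 1.0 (fully open); "finger_force": force on a finger pad.
Only numpy, scipy, OpenCV 4.12 (cv2) and the standard library are available. Lean on these libraries where they do the work, as an engineer would, in place of code of your own. Each camera call takes 0.05 s, during which the arm holds its last target. There are 200 camera calls.

## Task

Add rod electrodes to the cleaner's load pan until the gauge needle stands inside the broad dark band, neither short of it nor past it; only then turn the cleaner's selector knob to the two-dot programme so that it clicks into place. Put every rod that is left over in the aluminium tray, and leave the cream jar and the small carton where they are.

Things in the scene. Friction and masses are not known exactly. Their poses are not given: they have to be found in the camera images.
- cleaner: sonic cleaning unit, fixed, 280 x 228 mm in plan; origin on the table under its middle, own x away from its front panel, own y to its left, z up. The front panel (x -140 to -25 mm, top 45 mm high) carries the selector knob at (-85, +58) mm and the round load gauge at (-85, -56) mm; behind it the load pan, centre at (+60, 0) mm
- pan_floor (a point): centre of the inner floor of the steel load pan: x and y as the cleaner's, inside 148 x 218 mm, walls 14 mm high above this floor and 3 mm thick. The empty floor is 75 mm above the table; the pan is sprung and sinks straight down, about 6.8 mm per 100 g (travel 40 mm)
- needle (a joint): load gauge needle, rad: 0 with the pan empty, turns clockwise with the load, about 0.41 per 100 g, so 0.36 to 0.58 for each rod (settles within a second). The broad dark band reaches from 1.226 to 1.921, which three or four rods give
- selector (a joint): selector knob angle, rad, grows clockwise seen from above, range -0.12 to 2.22. Sprung detents: 0 = off (bar mark), 0.7 = one dot, 1.4 = two dots, 2.1 = three dots; it starts at off or at one dot, seldom just between them. Let go between detents, it jumps to a near one; about 0.1 N m turns it over a detent
- selector_grip (a point): the knob's axis at the height to grip, 68 mm above the table; the black bar grip is 50 mm long along this point's x (white line at the +x end points to the mark), 14 mm wide along its y and 26 mm high (its top 11 mm above this point, its foot 15 mm below, on a round skirt of 46 mm diameter); z up, turns with the knob
- spare_tray: aluminium tray for the left-over rods, fixed, 155 x 180 mm, walls 22 mm high and 3 mm thick, floor 3 mm thick; origin under its middle on the table, own x across the 155 mm, own y along the 180 mm
- rod_1: loose chromed rod electrode (a light metallic rod with a slightly narrower end), 117 mm long, 20 mm wide and 20 mm high, square enough not to roll; lies flat with its origin at mid-length on its underside, own y along its length, own z up. About 88 to 143 g, different for each rod and not visible; the rods are interchangeable (always there)
- rod_2: loose chromed rod electrode (a light metallic rod with a slightly narrower end), 117 mm long, 20 mm wide and 20 mm high, square enough not to roll; lies flat with its origin at mid-length on its underside, own y along its length, own z up. About 88 to 143 g, different for each rod and not visible; the rods are interchangeable (may be absent)
- rod_3: loose chromed rod electrode (a light metallic rod with a slightly narrower end), 117 mm long, 20 mm wide and 20 mm high, square enough not to roll; lies flat with its origin at mid-length on its underside, own y along its length, own z up. About 88 to 143 g, different for each rod and not visible; the rods are interchangeable (may be absent)
- rod_4: loose chromed rod electrode (a light metallic rod with a slightly narrower end), 117 mm long, 20 mm wide and 20 mm high, square enough not to roll; lies flat with its origin at mid-length on its underside, own y along its length, own z up. About 88 to 143 g, different for each rod and not visible; the rods are interchangeable (may be absent)
- rod_5: loose chromed rod electrode (a light metallic rod with a slightly narrower end), 117 mm long, 20 mm wide and 20 mm high, square enough not to roll; lies flat with its origin at mid-length on its underside, own y along its length, own z up. About 88 to 143 g, different for each rod and not visible; the rods are interchangeable (may be absent)
- rod_6: loose chromed rod electrode (a light metallic rod with a slightly narrower end), 117 mm long, 20 mm wide and 20 mm high, square enough not to roll; lies flat with its origin at mid-length on its underside, own y along its length, own z up. About 88 to 143 g, different for each rod and not visible; the rods are interchangeable (may be absent)
- jar: bystander: cream jar, 53 mm diameter, 50 mm high, loose, origin in the middle of its underside
- carton: bystander: small carton, 32 x 78 x 20 mm, loose, long along its own y, origin in the middle of its underside

How it is judged:
On the way, in this order (a step that is already met when the one before it is completed fails the run):
1. rods in the pan bring the needle into the dark band, and the hand touches nothing (value of joint needle between 1.226 and 1.921 rad and contact force between the fingers and anything else below 0.5 N), for 0.5 s.
2. the selector stands at two dots (value of joint selector between 1.25 and 1.55 rad), for 0.2 s.
At the end, for the whole second after the job is handed in: the needle is between 1.226 and 1.921 rad, the selector within 0.15 rad of the two-dot detent (1.4), and every rod present lies at rest in the load pan or in the aluminium tray (its middle within 50 mm of the centre along x and inside the walls, not raised more than 30 mm above the floor) (all of step 2 and value of joint needle between 1.226 and 1.921 rad and ((x of rod_1 in the frame of pan_floor between -0.05 and 0.05 m and y of rod_1 in the frame of pan_floor between -0.105 and 0.105 m and z of rod_1 in the frame of pan_floor between -0.006 and 0.03 m) or (x of rod_1 in the frame of spare_tray between -0.05 and 0.05 m and y of rod_1 in the frame of spare_tray between -0.085 and 0.085 m and z of rod_1 in the frame of spare_tray between -0.006 and 0.035 m)) and ((x of rod_2 in the frame of pan_floor between -0.05 and 0.05 m and y of rod_2 in the frame of pan_floor between -0.105 and 0.105 m and z of rod_2 in the frame of pan_floor between -0.006 and 0.03 m) or (x of rod_2 in the frame of spare_tray between -0.05 and 0.05 m and y of rod_2 in the frame of spare_tray between -0.085 and 0.085 m and z of rod_2 in the frame of spare_tray between -0.006 and 0.035 m)) and ((x of rod_3 in the frame of pan_floor between -0.05 and 0.05 m and y of rod_3 in the frame of pan_floor between -0.105 and 0.105 m and z of rod_3 in the frame of pan_floor between -0.006 and 0.03 m) or (x of rod_3 in the frame of spare_tray between -0.05 and 0.05 m and y of rod_3 in the frame of spare_tray between -0.085 and 0.085 m and z of rod_3 in the frame of spare_tray between -0.006 and 0.035 m)) and ((x of rod_4 in the frame of pan_floor between -0.05 and 0.05 m and y of rod_4 in the frame of pan_floor between -0.105 and 0.105 m and z of rod_4 in the frame of pan_floor between -0.006 and 0.03 m) or (x of rod_4 in the frame of spare_tray between -0.05 and 0.05 m and y of rod_4 in the frame of spare_tray between -0.085 and 0.085 m and z of rod_4 in the frame of spare_tray between -0.006 and 0.035 m)) and ((x of rod_5 in the frame of pan_floor between -0.05 and 0.05 m and y of rod_5 in the frame of pan_floor between -0.105 and 0.105 m and z of rod_5 in the frame of pan_floor between -0.006 and 0.03 m) or (x of rod_5 in the frame of spare_tray between -0.05 and 0.05 m and y of rod_5 in the frame of spare_tray between -0.085 and 0.085 m and z of rod_5 in the frame of spare_tray between -0.006 and 0.035 m)) and ((x of rod_6 in the frame of pan_floor between -0.05 and 0.05 m and y of rod_6 in the frame of pan_floor between -0.105 and 0.105 m and z of rod_6 in the frame of pan_floor between -0.006 and 0.03 m) or (x of rod_6 in the frame of spare_tray between -0.05 and 0.05 m and y of rod_6 in the frame of spare_tray between -0.085 and 0.085 m and z of rod_6 in the frame of spare_tray between -0.006 and 0.035 m)) and linear speed of each of rod_1, rod_2, rod_3, rod_4, rod_5, rod_6 below 0.03 m/s and velocity of joint needle between -0.1 and 0.1 rad/s); the robot touches nothing.
It fails at once if the cream jar is moved by more than 40 mm or tipped over (distance of jar from where it was at the start of the episode above 0.04 m or angle between jar's own z axis and vertical above 0.5 rad).
It fails at once if the carton is moved by more than 40 mm (distance of carton from where it was at the start of the episode above 0.04 m).
Of rod_2, rod_3, rod_4, rod_5, rod_6 only 4 to 5 are there at a start; the rules pass over those that are not, and their reading is None.
At some moment in a run one of rod_1 may be knocked a few centimetres aside while the robot is not near it.
Once in a run the grip may slacken for a moment while it holds something.
It also fails if it takes over 210 s, if anything falls off the work surface, if the arm or the gripper's body presses on something with over 40 N, if the wrist force passes 120 N, or if a joint passes its speed limit or range.

## Working session

There is one attempt and no reset: what is moved stays moved. The work goes in short steps, Python scripts to look and compute and a tool call to move; the robot and the scene stay as the last step left them, time stands still between calls to the robot, and variables do not carry over. Pictures are saved under pics/ and viewed, at most 14 in all, crops included, and the job is handed in when it is done.

Besides the shell and the picture viewer there is one more tool, called as name([rows], argument=value, ...), one row to a line, values as JSON. step_arm: Moves the arm, as the interface text tells. Its arguments: {"type":"object","properties":{"steps":{"type":"array","items":{"type":"array","items":{"type":"number"}}},"force":{"type":"number"}},"required":["steps"]}

```bash
mkdir -p pics; ls; cat > h.py <<'E'
import numpy as np, cv2, json, pickle
from plant import r
from scipy.spatial.transform import Rotation as R
def snap(n,f):
    s=r.snapshot(n); pickle.dump(s,open(f'pics/{f}.pkl','wb'))
    cv2.imwrite(f'pics/{f}.png',cv2.cvtColor(np.asarray(s['pixels']),cv2.COLOR_RGB2BGR)); return s
def load(f): return pickle.load(open(f'pics/{f}.pkl','rb'))
def K(s): return np.array([[s['fx'],0,s['cx']],[0,s['fy'],s['cy']],[0,0,1.]])
def p2w(s,uv,z):
    uv=np.array(uv,float).reshape(-1,1,2)
    n=cv2.undistortPoints(uv,K(s),np.array(s['dist_coeffs'],float)).reshape(-1,2)
    T=np.array(s['cam_to_world']); d=np.c_[n,np.ones(len(n))]@T[:3,:3].T; o=T[:3,3]
    z=np.broadcast_to(z,len(n)); return o+d*((z-o[2])/d[:,2])[:,None]
def w2p(s,P):
    T=np.linalg.inv(np.array(s['cam_to_world']))
    return cv2.projectPoints(np.array(P,float).reshape(-1,1,3),cv2.Rodrigues(T[:3,:3])[0],T[:3,3],K(s),np.array(s['dist_coeffs'],float))[0].reshape(-1,2)
def st():
    s=r.get_state(); print('t',s['clock'],'pos',np.round(s['tool_pos'],4),'rot',np.round(R.from_quat(s['eef_rot']).as_matrix(),3).tolist(),'F',np.round(s['contact_force'],1),'op',s['opening'],'ff',s['finger_force']); return s
E
python3 - <<'E'
from h import *
st()
for n in('scene','side'):
    s=snap(n,n+'0'); print(n,np.round(s['cam_to_world'],3).tolist(),s['fx'])
a=np.hstack([cv2.imread('pics/scene0.png'),cv2.imread('pics/side0.png')]); 
E
```

```text
pics
t 0.0 pos [ 0.185  -0.5964  0.2549] rot [[0.955, 0.296, -0.001], [0.296, -0.955, 0.002], [-0.0, -0.002, -1.0]] F [ 0.4 -0.7  1.1] op 0.9997549584826504 ff 0.0
scene [[-0.868, -0.228, 0.442, -0.111], [-0.496, 0.355, -0.792, 1.051], [0.024, -0.907, -0.421, 0.686], [0.0, 0.0, 0.0, 1.0]] 545.3516093938468
side [[-0.874, -0.297, 0.385, 0.172], [-0.486, 0.521, -0.702, 0.507], [0.008, -0.8, -0.6, 0.606], [0.0, 0.0, 0.0, 1.0]] 382.65108973586933
```

View pics/scene0.png

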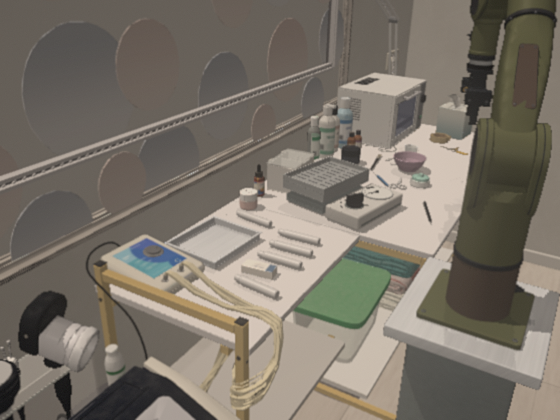

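View pics/side0.png

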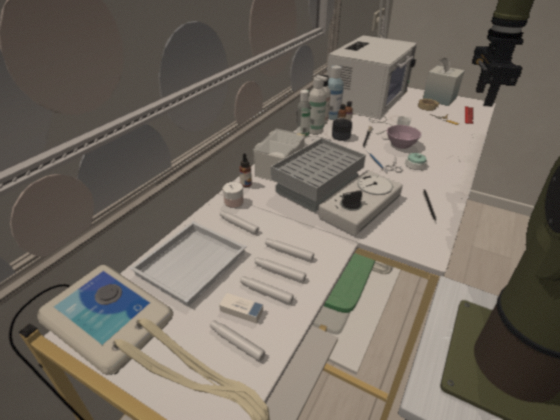

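The side view shows five rods, near (240,221), (289,248), (280,268), (268,289) and (238,340). It also shows the tray (190,262), carton (241,307), jar (233,195), pan (320,172), knob (352,200) and gauge (376,185). I'll enlarge it to get accurate pixels.

```bash
python3 - <<'E'
import cv2
a=cv2.imread('pics/side0.png')
cv2.imwrite('pics/c1.png',cv2.resize(a[190:370,125:325],None,fx=3.3,fy=3.3,interpolation=cv2.INTER_CUBIC))
cv2.imwrite('pics/c2.png',cv2.resize(a[130:240,260:415],None,fx=5,fy=5,interpolation=cv2.INTER_CUBIC))
E
```

```text
(no output)
```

View pics/c1.png

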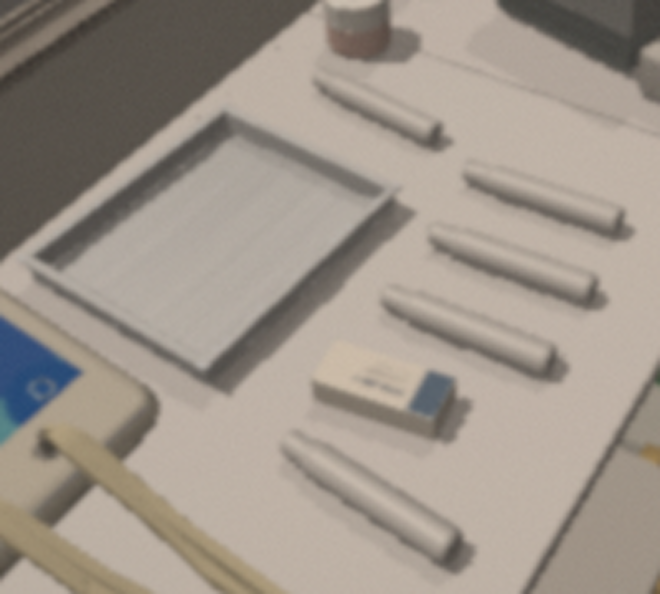

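View pics/c2.png

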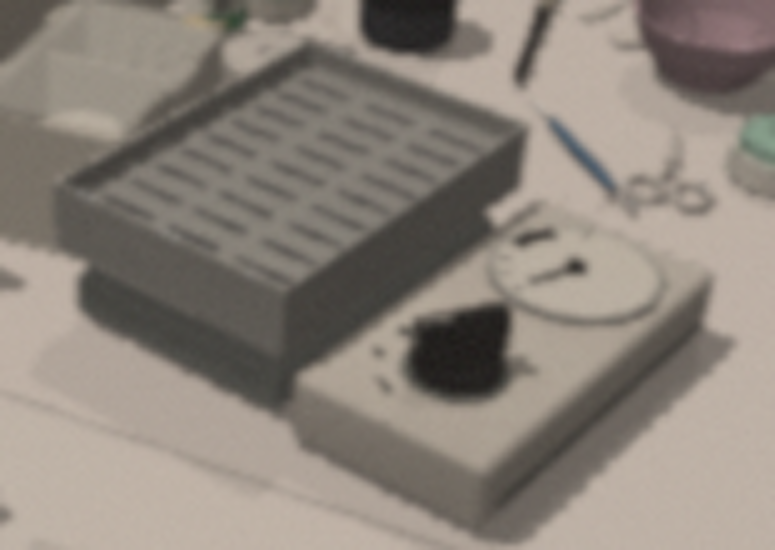

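The crops show the rod ends, tray corners, pan rim corners, panel corners and knob clearly, so I can turn these into positions.

```bash
python3 - <<'E'
from h import *
s=load('side0'); 
c1=lambda P:np.array(P)/3.3+[125,190]-.35
c2=lambda P:np.array(P)/5+[260,130]-.4
for n,e in dict(A=[(318,82),(438,133)],B=[(468,173),(618,220)],C=[(435,237),(592,290)],D=[(387,298),(550,358)],E=[(288,445),(452,545)]).items():
    p=p2w(s,c1(e),.011); d=p[1]-p[0]; print(n,np.round(p.mean(0)[:2],3),'len',round(np.linalg.norm(d),3),'ang',round(np.degrees(np.arctan2(d[1],d[0])),1), np.round(p[:,:2],3).tolist())
def rep(n,p):
    print(n,np.round(p[:,:2],3).tolist(),'ctr',np.round(p[:,:2].mean(0),3),'edges',[(round(np.linalg.norm(b-a),3),round(np.degrees(np.arctan2(*(b-a)[1::-1])),1)) for a,b in zip(p,np.roll(p,-1,0))])
rep('tray',p2w(s,c1([(225,112),(398,190),(207,372),(30,262)]),.022))
rep('carton',p2w(s,c1([(333,345),(458,375),(437,418),(312,388)]),.02))
rep('jar',p2w(s,c1([(357,5)]),.05))
rep('pan',p2w(s,c2([(310,42),(527,128),(287,293),(60,185)]),.089))
rep('panel',p2w(s,c2([(298,385),(487,470),(712,270)]),.045))
rep('knob tip hi/lo',p2w(s,c2([(500,310),(415,330)]),.079)); rep('gauge',p2w(s,c2([(575,266)]),.046))
E
```

```text
A [ 0.618 -0.085] len 0.112 ang 177.0 [[0.674, -0.088], [0.562, -0.082]]
B [ 0.465 -0.061] len 0.112 ang -175.2 [[0.521, -0.056], [0.409, -0.065]]
C [0.452 0.004] len 0.112 ang -175.4 [[0.507, 0.009], [0.396, -0.0]]
D [0.449 0.065] len 0.112 ang -175.8 [[0.505, 0.069], [0.394, 0.061]]
E [0.436 0.191] len 0.112 ang 176.1 [[0.492, 0.187], [0.38, 0.195]]
tray [[0.702, -0.015], [0.547, -0.007], [0.557, 0.176], [0.712, 0.163]] ctr [0.63  0.079] edges [(np.float64(0.156), np.float64(177.2)), (np.float64(0.184), np.float64(86.7)), (np.float64(0.155), np.float64(-4.8)), (np.float64(0.178), np.float64(-93.1))]
carton [[0.507, 0.123], [0.431, 0.105], [0.425, 0.137], [0.499, 0.154]] ctr [0.466 0.13 ] edges [(np.float64(0.078), np.float64(-167.1)), (np.float64(0.032), np.float64(99.8)), (np.float64(0.076), np.float64(13.4)), (np.float64(0.033), np.float64(-75.6))]
jar [[0.673, -0.143]] ctr [ 0.673 -0.143] edges [(np.float64(0.0), np.float64(0.0))]
pan [[0.57, -0.46], [0.422, -0.424], [0.469, -0.209], [0.615, -0.242]] ctr [ 0.519 -0.334] edges [(np.float64(0.152), np.float64(166.4)), (np.float64(0.22), np.float64(77.8)), (np.float64(0.15), np.float64(-12.7)), (np.float64(0.222), np.float64(-101.8))]
panel [[0.455, -0.199], [0.351, -0.182], [0.305, -0.403]] ctr [ 0.37  -0.262] edges [(np.float64(0.105), np.float64(170.8)), (np.float64(0.226), np.float64(-101.7)), (np.float64(0.253), np.float64(53.7))]
knob tip hi/lo [[0.378, -0.261], [0.407, -0.225]] ctr [ 0.393 -0.243] edges [(np.float64(0.047), np.float64(50.9)), (np.float64(0.047), np.float64(-129.1))]
gauge [[0.37, -0.369]] ctr [ 0.37  -0.369] edges [(np.float64(0.0), np.float64(0.0))]
```

```bash
cat >> h.py <<'E'
def plan(x,y,z,yaw):
    s=r.get_state(); M=R.from_quat(s['eef_rot']).as_matrix(); p=np.array(s['tool_pos'])
    d=M.T@(np.array([x,y,z])-p)*100
    cy=np.degrees(np.arctan2(M[1,0],M[0,0])); t=(yaw-cy+90)%180-90
    n=int(np.ceil(np.linalg.norm(d)/6)); m=int(np.ceil(abs(t)/10))
    print('t',round(s['clock'],1),'total cm',np.round(d,2),'rows',n,'each',np.round(d/max(n,1),2),'| turn z',round(-t,1),'rows',m,'|F',np.round(s['contact_force'],1),'op',round(s['opening'],3),'ff',round(s['finger_force'],1),'q7',round(s['q'][6],2))
E
python3 -c "
from h import *
plan(.465,-.061,.15,4.7)"
```

```text
t 0.1 total cm [ 42.61 -42.83  10.56] rows 11 each [ 3.87 -3.89  0.96] | turn z 12.5 rows 2 |F [0.5 0.3 0.7] op 0.996 ff 0.0 q7 -0.22
```

step_arm([
  [3.87,-3.89,0.5,0,0,0,0],
  [3.87,-3.89,0.5,0,0,0,0],
  [3.87,-3.89,0.5,0,0,0,0],
  [3.87,-3.89,0.5,0,0,0,0],
  [3.87,-3.89,0.5,0,0,0,0],
  [3.87,-3.89,0.5,0,0,0,0],
  [3.87,-3.89,0.5,0,0,0,0],
  [3.87,-3.89,0.5,0,0,0,0],
])

```text
clock: 1.1
tool_pos: [0.3893, -0.2064, 0.2155]
eef_rot: [0.989, 0.15, 0.0, 0.0]
contact_force: [1.4, -0.8, -0.0]
opening: 0.501
finger_force: 0.0
```

step_arm([
  [3.87,-3.89,0.5,0,0,0,0],
  [3.87,-3.89,0.5,0,0,0,0],
  [3.87,-3.89,0.5,0,0,0,0],
  [0,0,1,0,0,6.2,0],
  [0,0,1,0,0,6.3,0],
  [0,0,0,0,0,0,0],
])

```text
clock: 1.85
tool_pos: [0.4644, -0.0619, 0.1801]
eef_rot: [0.999, 0.042, -0.001, 0.0]
contact_force: [-0.5, -0.4, 0.7]
opening: 0.501
finger_force: 0.0
```

```bash
python3 - <<'E'
from h import *
plan(.465,-.061,.10,4.7)
s=snap('wrist','w1'); M=np.array(s['cam_to_world']); print(np.round(M,3).tolist(), s['fx'])
for P in ([.465,-.061,.011],[.409,-.065,.011],[.521,-.056,.011]): print(w2p(s,P))
E
```

```text
t 1.9 total cm [ 0.08 -0.09  8.01] rows 2 each [ 0.04 -0.04  4.  ] | turn z 0.1 rows 1 |F [-0.5 -0.4  0.7] op 0.501 ff 0.0 q7 -1.45
[[0.084, -0.962, -0.26, 0.53], [-0.996, -0.081, -0.022, -0.056], [-0.0, 0.261, -0.965, 0.309], [0.0, 0.0, 0.0, 1.0]] 305.5682657179421
[[280.35739714 196.46201145]]
[[279.71822908 249.00304252]]
[[280.01339424 138.65655238]]
```

View pics/w1.png

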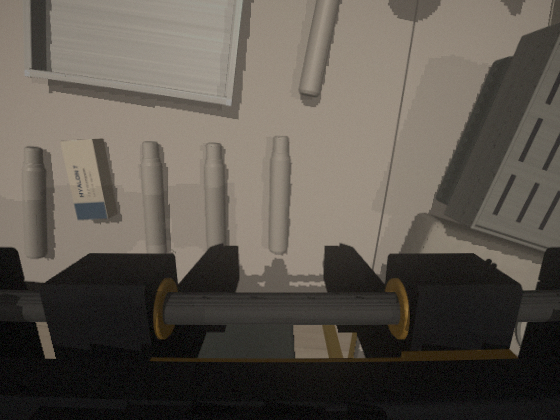

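The wrist view shows rod B between the fingers from (281,137) to (277,253), as predicted. Now I'll go down and grip it.

step_arm([
  [0,0,5,0,0,0,0],
  [0,0,5,0,0,0,0],
  [0,0,4,0,0,0,0],
  [0,0,1.9,0,0,0,0],
  [0,0,0,0,0,0,0],
  [0,0,0,0,0,0,1],
  [0,0,0,0,0,0,1],
  [0,0,0,0,0,0,1],
], force=30)

```text
clock: 2.9
tool_pos: [0.4676, -0.0622, 0.0242]
eef_rot: [0.999, 0.041, -0.001, -0.0]
contact_force: [-0.3, 1.0, 5.4]
opening: 0.222
finger_force: 29.9
```

step_arm([
  [0,0,0,0,0,0,1],
  [0,0,-5,0,0,0,1],
  [0,0,-5,0,0,0,1],
  [0,0,-4,0,0,0,1],
  [0,0,0,0,0,0,1],
])

```text
clock: 3.52
tool_pos: [0.4692, -0.0627, 0.1658]
eef_rot: [0.999, 0.041, 0.001, 0.0]
contact_force: [-0.2, 0.4, -1.8]
opening: 0.227
finger_force: 29.9
```

```bash
cat >> h.py <<'E'
cl=np.array([.460,-.321]); cyaw=-12.5
def C(x,y): 
    a=np.radians(cyaw); return cl+np.array([[np.cos(a),-np.sin(a)],[np.sin(a),np.cos(a)]])@np.array([x,y])
E
python3 -c "
from h import *
x,y=C(.06,-.070); print(x,y); plan(x,y,.16,cyaw)"
```

```text
0.5034269874515288 -0.4023270973346815
t 3.5 total cm [ 0.62 34.13  0.59] rows 6 each [0.1  5.69 0.1 ] | turn z 17.2 rows 2 |F [-0.2  0.4 -1.8] op 0.227 ff 29.9 q7 -1.49
```

step_arm([
  [0.1,5.69,0,0,0,0,1],
  [0.1,5.69,0,0,0,0,1],
  [0.1,5.69,0,0,0,0,1],
  [0.1,5.69,0,0,0,0,1],
  [0.1,5.69,0,0,0,0,1],
  [0.1,5.69,0,0,0,0,1],
  [0,0,0,0,0,8.6,1],
  [0,0,0,0,0,8.6,1],
])

```text
clock: 4.53
tool_pos: [0.5004, -0.4026, 0.1605]
eef_rot: [0.994, -0.112, -0.003, -0.001]
contact_force: [-0.2, 0.1, -0.7]
opening: 0.22
finger_force: 29.9
```

step_arm([
  [0,0,0,0,0,0,1],
])

```text
clock: 4.65
tool_pos: [0.501, -0.4015, 0.161]
eef_rot: [0.994, -0.108, -0.003, -0.001]
contact_force: [-0.3, 1.0, -1.2]
opening: 0.222
finger_force: 29.9
```

```bash
python3 -c "
from h import *
x,y=C(.06,-.070);plan(x,y,.1,cyaw)
snap('wrist','w2')"
```

```text
t 4.7 total cm [0.3  0.03 6.1 ] rows 2 each [0.15 0.02 3.05] | turn z 0.1 rows 1 |F [-0.3  1.  -1.2] op 0.222 ff 29.9 q7 -1.22
```

View pics/w2.png

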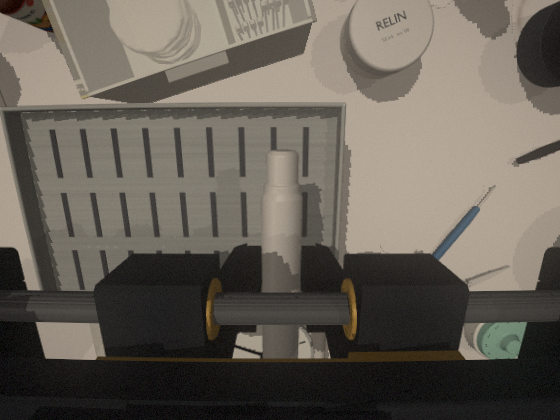

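The rod is held square to the pan, and the pan's right wall is near column 340. I'll lower and release.

step_arm([
  [0.2,0,4,0,0,0,1],
  [0.1,0,1.6,0,0,0,1],
  [0,0,0.3,0,0,0,1],
  [0,0,0,0,0,0,0.3],
  [0,0,0,0,0,0,0.3],
  [0,0,-4,0,0,0,0.3],
  [0,0,-5,0,0,0,0],
  [0,0,0,0,0,0,0],
])

```text
clock: 5.7
tool_pos: [0.5075, -0.4051, 0.1994]
eef_rot: [0.994, -0.109, 0.003, 0.003]
contact_force: [-0.4, 0.1, -0.2]
opening: 0.496
finger_force: 0.0
```

```bash
cat >> h.py <<'E'
def blobs(s,z=.012):
    pass
E
python3 -c "
from h import *
snap('side','s1')
plan(.452,.004,.18,4.6)"
```

```text
t 5.8 total cm [-14.09 -38.67   1.56] rows 7 each [-2.01 -5.52  0.22] | turn z -17.1 rows 2 |F [-0.3  0.3 -1.7] op 0.501 ff 0.0 q7 -1.22
```

step_arm([
  [-2.01,-5.52,0.2,0,0,0,0],
  [-2.01,-5.52,0.2,0,0,0,0],
  [-2.01,-5.52,0.2,0,0,0,0],
  [-2.01,-5.52,0.2,0,0,0,0],
  [-2.01,-5.52,0.2,0,0,0,0],
  [-2.01,-5.52,0.2,0,0,0,0],
  [-2.01,-5.52,0.2,0,0,0,0],
  [0,0,0,0,0,-8.5,0],
])

```text
clock: 6.75
tool_pos: [0.4493, 0.0113, 0.1795]
eef_rot: [1.0, -0.027, -0.003, -0.001]
contact_force: [0.8, -1.2, -0.3]
opening: 0.496
finger_force: 0.0
```

step_arm([
  [0,0,0,0,0,-8.5,0],
  [0,0,0,0,0,0,0],
])

```text
clock: 7.0
tool_pos: [0.4502, 0.0049, 0.1798]
eef_rot: [0.999, 0.039, -0.003, -0.0]
contact_force: [0.3, -0.7, -0.5]
opening: 0.504
finger_force: 0.0
```

```bash
python3 - <<'E'
from h import *
s=snap('wrist','w3'); plan(.452,.004,.025,4.6)
g=cv2.cvtColor(cv2.imread('pics/w3.png'),cv2.COLOR_BGR2GRAY)
# expected rods, overlay
im=cv2.imread('pics/w3.png')
for a,b in dict(C=[[.507,.009],[.396,0]],D=[[.505,.069],[.394,.061]],E=[[.492,.187],[.38,.195]],A=[[.674,-.088],[.562,-.082]]).values():
    q=w2p(s,[a+[.011],b+[.011]]); print(np.round(q))
    cv2.line(im,*[tuple(int(v) for v in k) for k in q],(0,0,255),1)
t=cv2.resize(cv2.imread('pics/s1.png')[130:240,260:415],(400,284),interpolation=cv2.INTER_CUBIC)
cv2.imwrite('pics/v3.png',np.vstack([cv2.resize(im[:300],(560,300)),cv2.copyMakeBorder(t,0,0,0,160,0)]))
E
```

```text
t 7.0 total cm [ 0.24  0.09 15.49] rows 3 each [0.08 0.03 5.16] | turn z -0.2 rows 1 |F [-0.  -1.  -0.1] op 0.501 ff 0.0 q7 -1.65
[[282. 138.]
 [282. 248.]]
[[219. 135.]
 [224. 245.]]
[[ 97. 140.]
 [ 97. 248.]]
[[412. -53.]
 [386.  85.]]
```

View pics/v3.png

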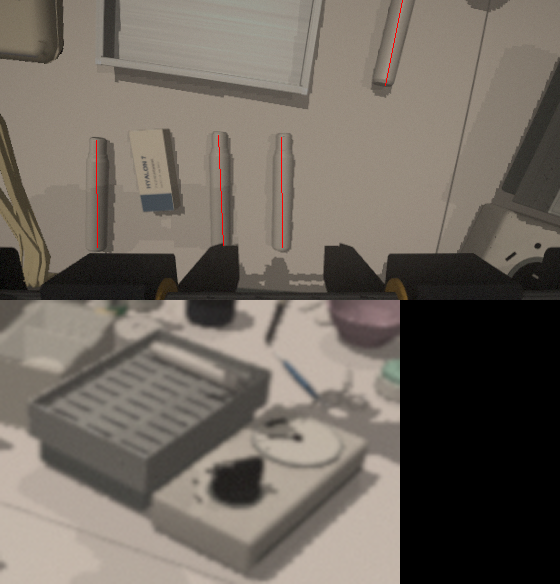

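All the rods match their predicted lines, and the first rod lies in the pan along its right side. Gripping rod C next.

step_arm([
  [0.2,0.05,5,0,0,0,0],
  [0,0,5,0,0,0,0],
  [0,0,4,0,0,0,0],
  [0,0,1.6,0,0,0,0],
  [0,0,0,0,0,0,0],
  [0,0,0,0,0,0,1],
  [0,0,0,0,0,0,1],
  [0,0,0,0,0,0,1],
])

```text
clock: 8.05
tool_pos: [0.4586, 0.0045, 0.0297]
eef_rot: [0.999, 0.039, -0.007, -0.0]
contact_force: [-0.1, -0.2, 3.9]
opening: 0.218
finger_force: 29.9
```

step_arm([
  [0,0,0,0,0,0,1],
  [0,0,-5,0,0,0,1],
  [0,0,-5,0,0,0,1],
  [0,0,-4,0,0,0,1],
  [0,0,0,0,0,0,1],
])

```text
clock: 8.68
tool_pos: [0.462, 0.0045, 0.1715]
eef_rot: [0.999, 0.039, -0.005, -0.001]
contact_force: [0.7, -0.1, -1.0]
opening: 0.219
finger_force: 29.9
```

```bash
python3 -c "
from h import *
x,y=C(.06,-.023); plan(x,y,.165,cyaw)"
```

```text
t 8.7 total cm [ 2.32 36.39  0.55] rows 7 each [0.33 5.2  0.08] | turn z 17.0 rows 2 |F [ 0.7 -0.1 -1. ] op 0.219 ff 29.9 q7 -1.91
```

step_arm([
  [0.4,5.2,0,0,0,0,1],
  [0.4,5.2,0,0,0,0,1],
  [0.4,5.2,0,0,0,0,1],
  [0.4,5.2,0,0,0,0,1],
  [0.4,5.2,0,0,0,0,1],
  [0.4,5.2,0,0,0,0,1],
  [0.4,5.2,0,0,0,8.5,1],
  [0,0,0,0,0,8.5,1],
])

```text
clock: 9.68
tool_pos: [0.515, -0.362, 0.1657]
eef_rot: [0.993, -0.115, -0.009, 0.002]
contact_force: [-0.2, 1.4, -0.7]
opening: 0.223
finger_force: 30.1
```

step_arm([
  [0,0,0,0,0,0,1],
])

```text
clock: 9.8
tool_pos: [0.5162, -0.3558, 0.1661]
eef_rot: [0.994, -0.108, -0.009, 0.0]
contact_force: [-0.6, 0.2, -1.2]
opening: 0.224
finger_force: 30.0
```

```bash
python3 -c "
from h import *
x,y=C(.067,-.023);plan(x,y,.101,cyaw)
s=snap('wrist','w4')
"
```

```text
t 9.8 total cm [0.58 0.11 6.5 ] rows 2 each [0.29 0.06 3.25] | turn z 0.1 rows 1 |F [-0.6  0.2 -1.2] op 0.224 ff 30.0 q7 -1.5
```

step_arm([
  [0.3,0.1,4,0,0,0,1],
  [0.2,0,2.3,0,0,0,1],
  [0,0,0.4,0,0,0,1],
  [0,0,0,0,0,0,0.3],
  [0,0,0,0,0,0,0.3],
  [0,0,-4,0,0,0,0.3],
  [0,0,-5,0,0,0,0],
  [0,0,0,0,0,0,0],
])

```text
clock: 10.85
tool_pos: [0.5252, -0.3597, 0.1963]
eef_rot: [0.994, -0.109, -0.003, 0.003]
contact_force: [0.4, 0.3, -0.6]
opening: 0.499
finger_force: 0.0
```

```bash
python3 -c "
from h import *
plan(.449,.065,.18,4.2)"
```

```text
t 10.8 total cm [-16.6  -39.84   1.47] rows 8 each [-2.08 -4.98  0.18] | turn z -16.7 rows 2 |F [ 0.4  0.3 -0.6] op 0.499 ff 0.0 q7 -1.49
```

step_arm([
  [-2.08,-4.98,0.2,0,0,0,0],
  [-2.08,-4.98,0.2,0,0,0,0],
  [-2.08,-4.98,0.2,0,0,0,0],
  [-2.08,-4.98,0.2,0,0,0,0],
  [-2.08,-4.98,0.2,0,0,0,0],
  [-2.08,-4.98,0.2,0,0,0,0],
  [-2.08,-4.98,0.2,0,0,0,0],
  [-2.08,-4.98,0.2,0,0,-8.4,0],
])

```text
clock: 11.85
tool_pos: [0.445, 0.0683, 0.1763]
eef_rot: [0.999, -0.034, -0.007, 0.0]
contact_force: [0.9, 0.4, -0.7]
opening: 0.504
finger_force: 0.0
```

step_arm([
  [0,0,0,0,0,-8.4,0],
  [0,0,0,0,0,0,0],
])

```text
clock: 12.1
tool_pos: [0.4452, 0.0672, 0.1762]
eef_rot: [0.999, 0.038, -0.008, -0.001]
contact_force: [-0.1, -0.2, 0.2]
opening: 0.499
finger_force: 0.0
```

```bash
python3 - <<'E'
from h import *
s=snap('wrist','w5'); plan(.449,.065,.025,4.2);st()
im=cv2.imread('pics/w5.png')
for a,b in dict(D=[[.505,.069],[.394,.061]],E=[[.492,.187],[.38,.195]],A=[[.674,-.088],[.562,-.082]]).values():
    q=w2p(s,[a+[.011],b+[.011]])
    cv2.line(im,*[tuple(int(v) for v in k) for k in q],(0,0,255),1)
snap('side','s2')
t=cv2.resize(cv2.imread('pics/s2.png')[130:240,260:415],(560,397),interpolation=cv2.INTER_CUBIC)
cv2.imwrite('pics/v5.png',np.vstack([im[:200],t]))
E
```

```text
t 12.2 total cm [ 0.59  0.17 15.11] rows 3 each [0.2  0.06 5.04] | turn z -0.0 rows 1 |F [ 0.5  0.3 -0.2] op 0.496 ff 0.0 q7 -2.06
t 12.15 pos [0.4453 0.0663 0.1762] rot [[0.997, 0.073, -0.015], [0.073, -0.997, 0.0], [-0.015, -0.001, -1.0]] F [ 0.5  0.3 -0.2] op 0.49621670996395884 ff 0.0
```

View pics/v5.png

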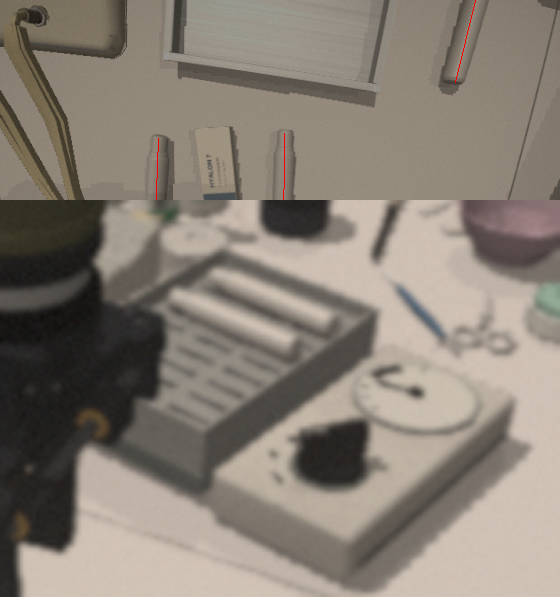

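Rods D and E are unmoved, and two rods are in the pan. Rod D is close to the carton, so I'll use a narrower opening here.

step_arm([
  [0.6,0.25,5,0,0.5,0,0.3],
  [0,0,5,0,0,0,0.3],
  [0,0,3.5,0,0,0,0.3],
  [0,0,1.8,0,0,0,0.3],
  [0,0,0,0,0,0,0.3],
  [0,0,0,0,0,0,1],
  [0,0,0,0,0,0,1],
  [0,0,0,0,0,0,1],
])

```text
clock: 13.2
tool_pos: [0.4527, 0.0647, 0.0317]
eef_rot: [0.999, 0.038, -0.005, -0.0]
contact_force: [-0.8, -0.3, 1.6]
opening: 0.22
finger_force: 29.9
```

step_arm([
  [0,0,0,0,0,0,1],
  [0,0,-5,0,0,0,1],
  [0,0,-5,0,0,0,1],
  [0,0,-4,0,0,0,1],
  [0,0,0,0,0,0,1],
])

```text
clock: 13.82
tool_pos: [0.4552, 0.0651, 0.1734]
eef_rot: [0.999, 0.037, -0.003, -0.001]
contact_force: [-0.4, 0.1, -1.7]
opening: 0.226
finger_force: 29.9
```

```bash
python3 -c "
from h import *
x,y=C(.07,.025); plan(x,y,.165,cyaw)"
```

```text
t 13.8 total cm [ 5.02 38.16  0.74] rows 7 each [0.72 5.45 0.11] | turn z 16.8 rows 2 |F [-0.4  0.1 -1.7] op 0.226 ff 29.9 q7 -2.3
```

step_arm([
  [0.63,5.45,0,0,0,0,1],
  [0.63,5.45,0,0,0,0,1],
  [0.63,5.45,0,0,0,0,1],
  [0.63,5.45,0,0,0,0,1],
  [0.63,5.45,0,0,0,0,1],
  [0.63,5.45,0,0,0,0,1],
  [0.63,5.45,0,0,0,8.4,1],
  [0,0,0,0,0,8.4,1],
])

```text
clock: 14.82
tool_pos: [0.5248, -0.3185, 0.1676]
eef_rot: [0.993, -0.115, -0.007, 0.002]
contact_force: [0.1, 1.1, -1.5]
opening: 0.221
finger_force: 29.9
```

step_arm([
  [0,0,0,0,0,0,1],
])

```text
clock: 14.95
tool_pos: [0.5257, -0.3119, 0.1684]
eef_rot: [0.994, -0.108, -0.007, 0.0]
contact_force: [-0.8, 0.6, -0.8]
opening: 0.22
finger_force: 29.9
```

```bash
python3 -c "
from h import *
x,y=C(.064,.025);plan(x,y,.092,cyaw)
s=snap('wrist','w6')
"
```

```text
t 14.9 total cm [ 0.28 -0.21  7.64] rows 2 each [ 0.14 -0.11  3.82] | turn z 0.1 rows 1 |F [-0.8  0.6 -0.8] op 0.22 ff 29.9 q7 -1.75
```

step_arm([
  [0.2,-0.2,4.5,0,0,0,1],
  [0.1,0,2.5,0,0,0,1],
  [0,0,0.4,0,0,0,1],
  [0,0,0,0,0,0,0.3],
  [0,0,0,0,0,0,0.3],
  [0,0,-5,0,0,0,0.3],
  [0,0,-6,0,0,0,0],
  [0,0,0,0,0,0,0],
])

```text
clock: 16.0
tool_pos: [0.5341, -0.3119, 0.2126]
eef_rot: [0.994, -0.109, 0.0, 0.002]
contact_force: [0.2, 0.3, -0.7]
opening: 0.5
finger_force: 0.0
```

```bash
python3 -c "
from h import *
x,y=C(-.085,-.056); plan(x-.075,y,.22,cyaw)
plan(.618,-.085,.18,-3)"
```

```text
t 16.0 total cm [-22.87   9.71  -0.73] rows 5 each [-4.57  1.94 -0.15] | turn z 0.0 rows 1 |F [ 0.2  0.3 -0.7] op 0.5 ff 0.0 q7 -1.73
t 16.0 total cm [  3.29 -23.98   3.15] rows 5 each [ 0.66 -4.8   0.63] | turn z -9.5 rows 1 |F [ 0.2  0.3 -0.7] op 0.5 ff 0.0 q7 -1.73
```

Moving back over the front panel so the wrist camera can read the gauge.

step_arm([
  [-4.57,1.94,0,0,0,0,0],
  [-4.57,1.94,0,0,0,0,0],
  [-4.57,1.94,0,0,0,0,0],
  [-4.57,1.94,0,0,0,0,0],
  [-3.5,1.94,0,0,0,0,0],
  [0,0,0,0,0,0,0],
])

```text
clock: 16.75
tool_pos: [0.2929, -0.3595, 0.2088]
eef_rot: [0.994, -0.111, -0.007, 0.001]
contact_force: [0.1, 0.2, 0.1]
opening: 0.501
finger_force: 0.0
```

```bash
python3 - <<'E'
from h import *
s=snap('wrist','w7'); st()
g=C(-.085,-.056);k=C(-.085,.058); q=w2p(s,[[*g,.046],[*k,.079]]);print(q)
u,v=q.mean(0).astype(int); im=cv2.imread('pics/w7.png')
cv2.imwrite('pics/v7.png',cv2.resize(im[max(0,v-110):v+110,max(0,u-140):u+140],None,fx=2.8,fy=2.7,interpolation=cv2.INTER_CUBIC)); print(max(0,u-140),max(0,v-110))
E
```

```text
t 16.8 pos [ 0.2957 -0.3591  0.2091] rot [[0.976, -0.218, -0.011], [-0.218, -0.976, -0.001], [-0.011, 0.003, -1.0]] F [0.6 0.1 0.5] op 0.4955448570909398 ff 0.0
[[260.66154887 122.30140744]
 [119.47908223 123.62506525]]
50 12
```

View pics/v7.png

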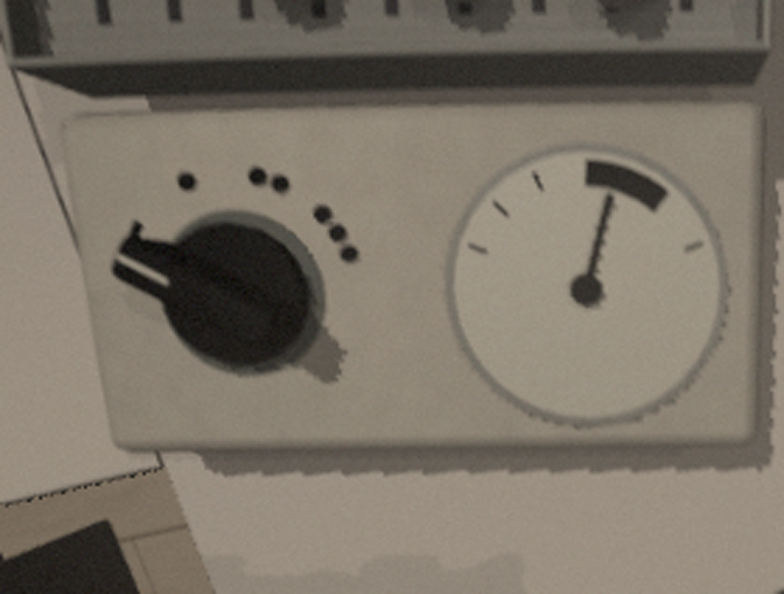

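The needle is inside the dark band, about a third of the way in and pointing at (610,195) from its hub at (586,291). The knob stands at the bar mark (off), with its white line pointing to (118,262).

```bash
python3 - <<'E'
from h import *
s=load('w7'); f=lambda P:np.array(P)/[2.8,2.7]+[50,12]
p=p2w(s,f([[168,284],[117,260]]),.079); d=p[1]-p[0]; print('white line',p[:,:2].round(4),np.degrees(np.arctan2(d[1],d[0])))
print('skirt',p2w(s,f([[242,291]]),.053).round(4),'model',C(-.085,.058))
print('hub',p2w(s,f([[586,291]]),.046),C(-.085,-.056))
k=C(-.085,.058); d=p[1][:2]-k; print('tip dir',np.degrees(np.arctan2(d[1],d[0])))
plan(*k,.2,-130); print(np.round(r.get_state()['q'],2))
E
```

```text
white line [[ 0.3962 -0.2401]
 [ 0.4064 -0.2278]] 50.42088472210141
skirt [[ 0.3922 -0.2493  0.053 ]] model [ 0.38956834 -0.24597746]
hub [[ 0.36734161 -0.35657743  0.046     ]] [ 0.36489422 -0.35727521]
tip dir 47.25458864327459
t 16.8 total cm [  6.7  -13.09   0.8 ] rows 3 each [ 2.23 -4.36  0.27] | turn z -62.6 rows 7 |F [0.6 0.1 0.5] op 0.496 ff 0.0 q7 -1.55
[ 1.09  0.6  -0.49  2.07  0.51  0.6  -1.55]
```

step_arm([
  [2.28,-4.34,0,0,0,0,0],
  [2.28,-4.34,0,0,0,0,0],
  [2.28,-4.34,0,0,0,0,0],
  [0,0,0,0,0,9.8,0],
  [0,0,0,0,0,9.8,0],
  [0,0,0,0,0,9.8,0],
  [0,0,0,0,0,9.8,0],
  [0,0,0,0,0,9.8,0],
])

```text
clock: 17.8
tool_pos: [0.3936, -0.245, 0.208]
eef_rot: [0.859, -0.512, -0.004, 0.002]
contact_force: [-0.8, 0.0, -0.5]
opening: 0.501
finger_force: 0.0
```

step_arm([
  [0,0,0,0,0,9.8,0],
  [0,0,0,0,0,9.8,0],
  [0,0,0,0,0,9.8,0],
  [0,0,0,0,0,9.8,0],
  [0,0,0,0,0,9.8,0],
  [0,0,0,0,0,9.8,0],
  [0,0,0,0,0,9.8,0],
  [0,0,0,0,0,0,0],
])

```text
clock: 18.8
tool_pos: [0.3932, -0.2452, 0.2075]
eef_rot: [-0.425, 0.905, 0.002, -0.006]
contact_force: [-0.5, 0.1, 0.2]
opening: 0.501
finger_force: 0.0
```

```bash
python3 -c "
from h import *
plan(.3905,-.247,.074,-130.5);s=st();print(np.round(s['q'],2))"
```

```text
t 18.8 total cm [ 1.900e-01 -1.000e-02  1.335e+01] rows 3 each [ 0.06 -0.    4.45] | turn z 0.7 rows 1 |F [-0.5  0.1  0.2] op 0.501 ff 0.0 q7 -2.65
t 18.8 pos [ 0.3932 -0.2452  0.2075] rot [[-0.64, -0.769, -0.012], [-0.769, 0.64, -0.002], [0.009, 0.008, -1.0]] F [-0.5  0.1  0.2] op 0.5010671673726909 ff 0.0
[ 0.07  0.66  0.63  2.11 -0.68  0.6  -2.65]
```

Joint 7 is at its limit on this side, so I'll turn back to the opposite half-turn grasp.

step_arm([
  [0,0,0,0,0,-10,0],
  [0,0,0,0,0,-10,0],
  [0,0,0,0,0,-10,0],
  [0,0,0,0,0,-10,0],
  [0,0,0,0,0,-10,0],
  [0,0,0,0,0,-10,0],
  [0,0,0,0,0,-10,0],
  [0,0,0,0,0,-10,0],
])

```text
clock: 19.8
tool_pos: [0.3931, -0.2458, 0.2083]
eef_rot: [0.908, -0.418, -0.004, 0.002]
contact_force: [-0.3, 0.6, -0.7]
opening: 0.502
finger_force: 0.0
```

step_arm([
  [0,0,0,0,0,-10,0],
  [0,0,0,0,0,-10,0],
  [0,0,0,0,0,-10,0],
  [0,0,0,0,0,-10,0],
  [0,0,0,0,0,-10,0],
  [0,0,0,0,0,-10,0],
  [0,0,0,0,0,-10,0],
  [0,0,0,0,0,-10,0],
])

```text
clock: 20.8
tool_pos: [0.3934, -0.2459, 0.2086]
eef_rot: [0.965, 0.264, -0.003, -0.0]
contact_force: [-0.2, 0.3, 0.3]
opening: 0.499
finger_force: 0.0
```

step_arm([
  [0,0,0,0,0,-10,0],
  [0,0,0,0,0,-9.3,0],
  [0,0,0,0,0,0,0],
])

```text
clock: 21.18
tool_pos: [0.393, -0.246, 0.2085]
eef_rot: [0.909, 0.417, -0.003, -0.001]
contact_force: [-0.8, 0.7, -0.6]
opening: 0.503
finger_force: 0.0
```

```bash
python3 -c "
from h import *
plan(.3905,-.247,.074,49.5);s=st();print(np.round(s['q'],2))"
```

```text
t 21.2 total cm [-0.17 -0.05 13.45] rows 3 each [-0.06 -0.02  4.48] | turn z -0.1 rows 1 |F [-0.8  0.7 -0.6] op 0.503 ff 0.0 q7 -0.59
t 21.175 pos [ 0.393  -0.246   0.2085] rot [[0.651, 0.759, -0.007], [0.759, -0.651, -0.0], [-0.005, -0.005, -1.0]] F [-0.8  0.7 -0.6] op 0.5028326477514514 ff 0.0
[ 0.64  0.57 -0.29  2.08  0.32  0.53 -0.59]
```

Joint 7 is now comfortable at -0.59. Descending and gripping the knob.

step_arm([
  [-0.2,0,4.5,0,0,0,0],
  [0,0,4.5,0,0,0,0],
  [0,0,3.2,0,0,0,0],
  [0,0,1,0,0,0,0],
  [0,0,0,0,0,0,0],
  [0,0,0,0,0,0,1],
  [0,0,0,0,0,0,1],
  [0,0,0,0,0,0,1],
], force=25)

```text
clock: 22.18
tool_pos: [0.3894, -0.2481, 0.0766]
eef_rot: [0.909, 0.416, -0.005, -0.002]
contact_force: [-0.2, -1.0, -1.2]
opening: 0.186
finger_force: 0.0
```

```bash
python3 -c "
from h import *
plan(.3905,-.247,.074,49.5);s=st();print(np.round(s['q'],2),s['moment'])"
```

```text
t 22.2 total cm [0.16 0.02 0.26] rows 1 each [0.16 0.02 0.26] | turn z -0.3 rows 1 |F [-0.2 -1.  -1.2] op 0.186 ff 0.0 q7 -0.7
t 22.175 pos [ 0.3894 -0.2481  0.0766] rot [[0.653, 0.757, -0.01], [0.757, -0.653, -0.001], [-0.007, -0.007, -1.0]] F [-0.2 -1.  -1.2] op 0.18608421832942465 ff 0.0
[ 0.52  0.83 -0.09  2.18  0.45  0.17 -0.7 ] [-0.02975854 -0.02402613  0.0040683 ]
```

step_arm([
  [0.1,0,0.2,0,0,0,1],
  [0,0,0,0,0,0,1],
  [0,0,0,0,0,8,1],
  [0,0,0,0,0,9,1],
  [0,0,0,0,0,9,1],
  [0,0,0,0,0,9,1],
  [0,0,0,0,0,9,1],
  [0,0,0,0,0,9,1],
])

```text
clock: 23.18
tool_pos: [0.3888, -0.2455, 0.076]
eef_rot: [0.999, -0.035, -0.006, -0.0]
contact_force: [-3.2, 6.2, 26.0]
opening: 0.155
finger_force: 25.0
```

step_arm([
  [0,0,0,0,0,9,1],
  [0,0,0,0,0,9,1],
  [0,0,0,0,0,9,1],
  [0,0,0,0,0,0,1],
])

```text
clock: 23.68
tool_pos: [0.3893, -0.2439, 0.076]
eef_rot: [0.964, -0.265, -0.006, -0.0]
contact_force: [-2.4, 7.9, 27.2]
opening: 0.155
finger_force: 25.0
```

```bash
python3 -c "
from h import *
plan(.3905,-.247,.074,-30.5);s=st();print(np.round(s['q'],2),s['moment'])"
```

```text
t 23.7 total cm [0.27 0.2  0.2 ] rows 1 each [0.27 0.2  0.2 ] | turn z -0.2 rows 1 |F [-2.4  7.9 27.2] op 0.155 ff 25.0 q7 -1.42
t 23.675 pos [ 0.3893 -0.2439  0.076 ] rot [[0.86, -0.51, -0.011], [-0.51, -0.86, 0.004], [-0.012, 0.002, -1.0]] F [-2.4  7.9 27.2] op 0.15457133263988893 ff 25.004175051581115
[ 0.43  0.83  0.05  2.18 -0.23  0.14 -1.42] [1.8553729  0.28664647 0.01256527]
```

step_arm([
  [0,0,-0.2,0,0,0,0],
  [0,0,0,0,0,0,0],
  [0,0,-4,0,0,0,0],
  [0,0,-5,0,0,0,0],
  [0,0,-4,0,0,0,0],
  [-6,0,0,0,0,0,0],
  [-4,0,0,0,0,0,0],
  [0,0,0,0,0,0,0],
])

```text
clock: 24.68
tool_pos: [0.3017, -0.1943, 0.2069]
eef_rot: [0.964, -0.266, -0.007, 0.001]
contact_force: [-0.1, 0.0, -0.0]
opening: 0.499
finger_force: 0.0
```

```bash
python3 - <<'E'
from h import *
s=snap('wrist','w8'); st()
snap('scene','sc8')
im=cv2.imread('pics/w8.png')
t=cv2.imread('pics/sc8.png')[170:310,150:370]
cv2.imwrite('pics/v8.png',np.vstack([im[:260],cv2.resize(t,(560,340),interpolation=cv2.INTER_CUBIC)]))
plan(.618,-.085,.18,-3)
E
```

```text
t 24.725 pos [ 0.3043 -0.1956  0.2069] rot [[0.859, -0.512, -0.012], [-0.512, -0.859, -0.0], [-0.01, 0.006, -1.0]] F [-0.  -0.5 -0. ] op 0.4974595583811896 ff 0.0
t 24.8 total cm [ 21.14 -25.56   2.37] rows 6 each [ 3.52 -4.26  0.4 ] | turn z -27.8 rows 3 |F [ 0.2  0.4 -0.1] op 0.504 ff 0.0 q7 -1.44
```

View pics/v8.png

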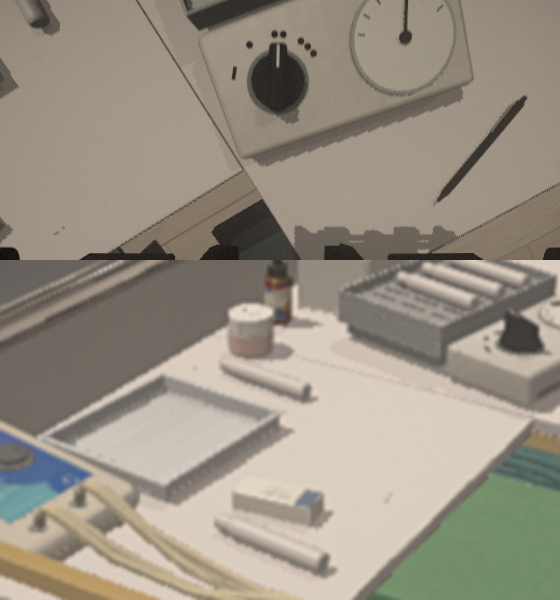

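The white line now points at the two dots, at (278,45) from the knob centre (278,80), and rods A and E are still in place. Fetching rod A.

step_arm([
  [3.45,-4.26,0,0,0,0,0],
  [3.45,-4.26,0,0,0,0,0],
  [3.45,-4.26,0,0,0,0,0],
  [3.45,-4.26,0,0,0,0,0],
  [3.45,-4.26,0,0,0,0,0],
  [3.45,-4.26,0,0,0,0,0],
  [0,0,1,0,0,-9.2,0.1],
  [0,0,1,0,0,-9.2,0.1],
])

```text
clock: 25.78
tool_pos: [0.6155, -0.0818, 0.1824]
eef_rot: [0.995, -0.104, -0.005, 0.001]
contact_force: [0.0, -0.6, -0.3]
opening: 0.454
finger_force: 0.0
```

step_arm([
  [0,0,1,0,0,-9.2,0.1],
  [0,0,0,0,0,0,0.1],
])

```text
clock: 26.02
tool_pos: [0.6139, -0.0823, 0.1724]
eef_rot: [1.0, -0.028, -0.006, 0.0]
contact_force: [-0.3, -0.6, -0.3]
opening: 0.452
finger_force: 0.0
```

```bash
python3 - <<'E'
from h import *
s=snap('wrist','w9'); plan(.615,-.085,.025,-3); st()
im=cv2.imread('pics/w9.png')
q=w2p(s,[[.674,-.088,.011],[.562,-.082,.011]]); cv2.line(im,*[tuple(int(v) for v in k) for k in q],(0,0,255),1); print(q)
cv2.imwrite('pics/v9.png',im)
E
```

```text
t 26.1 total cm [ 0.26  0.25 14.79] rows 3 each [0.09 0.08 4.93] | turn z -0.3 rows 1 |F [0.3 0.3 0.4] op 0.452 ff 0.0 q7 -1.46
t 26.075 pos [ 0.6141 -0.0823  0.173 ] rot [[0.998, -0.058, -0.011], [-0.058, -0.998, -0.0], [-0.011, 0.001, -1.0]] F [0.3 0.3 0.4] op 0.45164000548078237 ff 0.0
[[283.48832698 133.35569159]
 [283.67702993 246.90819101]]
```

View pics/v9.png

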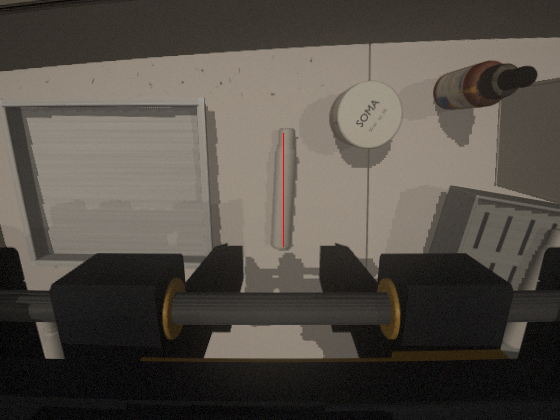

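Rod A runs from (287,130) to (281,249), between the fingers and clear of the jar and the tray.

step_arm([
  [0.3,0.2,5,0,0,2.5,0.1],
  [0,0,5,0,0,0,0.1],
  [0,0,3.5,0,0,0,0.1],
  [0,0,1.5,0,0,0,0.1],
  [0,0,0,0,0,0,0.1],
  [0,0,0,0,0,0,1],
  [0,0,0,0,0,0,1],
  [0,0,0,0,0,0,1],
], force=35)

```text
clock: 27.08
tool_pos: [0.6157, -0.0844, 0.0249]
eef_rot: [0.999, -0.05, -0.004, 0.0]
contact_force: [0.2, 0.8, 6.1]
opening: 0.224
finger_force: 35.0
```

step_arm([
  [0,0,0,0,0,0,1],
  [0,0,-5,0,0,0,1],
  [0,0,-2,0,0,0,1],
  [0,0,0,0,0,0,1],
])

```text
clock: 27.58
tool_pos: [0.6164, -0.0844, 0.0948]
eef_rot: [0.999, -0.049, -0.004, 0.0]
contact_force: [0.3, 0.0, -2.1]
opening: 0.225
finger_force: 35.0
```

```bash
python3 -c "
from h import *
plan(.630,.035,.09,-3.5)"
```

```text
t 27.6 total cm [  0.18 -12.01   0.46] rows 3 each [ 0.06 -4.    0.15] | turn z -2.2 rows 1 |F [ 0.3  0.  -2.1] op 0.225 ff 35.0 q7 -1.47
```

step_arm([
  [0.05,-4,0,0,0,0,1],
  [0.05,-4,0,0,0,0,1],
  [0.05,-4,0,0,0,-2,1],
  [0,0,0,0,0,0,1],
  [0,0,4,0,0,0,1],
  [0,0,2.2,0,0,0,1],
  [0,0,0.2,0,0,0,1],
  [0,0,0,0,0,0,0.2],
])

```text
clock: 28.58
tool_pos: [0.6279, 0.0342, 0.0289]
eef_rot: [0.999, -0.032, -0.006, 0.001]
contact_force: [0.3, 0.1, 0.5]
opening: 0.316
finger_force: 0.0
```

step_arm([
  [0,0,0,0,0,0,0.2],
  [0,0,0,0,0,0,0.2],
  [0,0,-5,0,0,0,0.2],
  [0,0,-6,0,0,0,0],
  [0,0,-4,0,0,0,0],
  [0,0,0,0,0,0,0],
])

```text
clock: 29.32
tool_pos: [0.6321, 0.035, 0.1833]
eef_rot: [0.999, -0.032, -0.001, -0.0]
contact_force: [0.1, -0.6, -0.7]
opening: 0.498
finger_force: 0.0
```

```bash
python3 -c "
from h import *
plan(.440,.191,.18,-4)"
```

```text
t 29.3 total cm [-20.17 -14.34   0.39] rows 5 each [-4.03 -2.87  0.08] | turn z 0.3 rows 1 |F [ 0.1 -0.6 -0.7] op 0.498 ff 0.0 q7 -1.62
```

step_arm([
  [-4.03,-2.87,0,0,0,0,0],
  [-4.03,-2.87,0,0,0,0,0],
  [-4.03,-2.87,0,0,0,0,0],
  [-4.03,-2.87,0,0,0,0,0],
  [-4.03,-2.87,0,0,0,0,0],
  [0,0,0,0,0,0,0],
])

```text
clock: 30.08
tool_pos: [0.4336, 0.1937, 0.1804]
eef_rot: [1.0, -0.028, -0.008, 0.0]
contact_force: [0.9, 0.0, -0.9]
opening: 0.497
finger_force: 0.0
```

```bash
python3 - <<'E'
from h import *
s=snap('wrist','w10'); plan(.440,.191,.025,-4); st()
im=cv2.imread('pics/w10.png')
q=w2p(s,[[.492,.187,.011],[.380,.195,.011]]); cv2.line(im,*[tuple(int(v) for v in k) for k in q],(0,0,255),1); print(q)
cv2.imwrite('pics/v10.png',im)
E
```

```text
t 30.1 total cm [ 0.59  0.06 15.57] rows 3 each [0.2  0.02 5.19] | turn z 0.5 rows 1 |F [ 1.2 -0.4  0.2] op 0.5 ff 0.0 q7 -1.89
t 30.125 pos [0.4361 0.1921 0.1807] rot [[0.998, -0.06, -0.013], [-0.06, -0.998, -0.001], [-0.013, 0.002, -1.0]] F [ 1.2 -0.4  0.2] op 0.5003130758648584 ff 0.0
[[284.45416789 134.17126698]
 [282.60862732 244.79917054]]
```

View pics/v10.png

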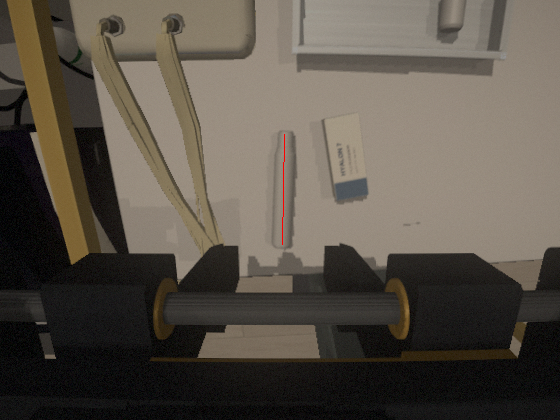

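Rod E runs from (287,131) to (281,247), clear of the carton and the cables, and rod A lies in the tray.

step_arm([
  [0.4,0,5,0,0.3,1.5,0.2],
  [0,0,5,0,0,0,0.2],
  [0,0,3.8,0,0,0,0.2],
  [0,0,1.8,0,0,0,0.2],
  [0,0,0,0,0,0,0.2],
  [0,0,0,0,0,0,1],
  [0,0,0,0,0,0,1],
  [0,0,0,0,0,0,1],
])

```text
clock: 31.12
tool_pos: [0.4413, 0.1909, 0.0261]
eef_rot: [0.999, -0.045, -0.002, 0.0]
contact_force: [1.3, -0.5, 3.2]
opening: 0.219
finger_force: 35.0
```

step_arm([
  [0,0,0,0,0,0,1],
  [0,0,-5,0,0,0,1],
  [0,0,-4,0,0,0,1],
  [0,0,0,0,0,0,1],
])

```text
clock: 31.62
tool_pos: [0.4424, 0.1915, 0.1176]
eef_rot: [0.999, -0.045, -0.001, -0.001]
contact_force: [-0.3, 0.3, -0.8]
opening: 0.221
finger_force: 35.0
```

```bash
python3 -c "
from h import *
plan(.638,.115,.11,-3.5)"
```

```text
t 31.6 total cm [20.17  5.87  0.72] rows 4 each [5.04 1.47 0.18] | turn z -1.6 rows 1 |F [-0.3  0.3 -0.8] op 0.221 ff 35.0 q7 -1.87
```

step_arm([
  [5.04,1.47,0,0,0,0,1],
  [5.04,1.47,0,0,0,0,1],
  [5.04,1.47,0,0,0,0,1],
  [5.04,1.47,0,0,0,-1.6,1],
  [0,0,0,0,0,0,1],
])

```text
clock: 32.25
tool_pos: [0.6398, 0.1105, 0.1129]
eef_rot: [0.999, -0.033, -0.001, 0.002]
contact_force: [-1.0, -0.1, -2.5]
opening: 0.219
finger_force: 35.0
```

```bash
python3 -c "
from h import *
plan(.638,.115,.031,-3.5)"
```

```text
t 32.2 total cm [-0.19 -0.47  8.19] rows 2 each [-0.1  -0.23  4.09] | turn z -0.3 rows 1 |F [-1.  -0.1 -2.5] op 0.219 ff 35.0 q7 -1.72
```

step_arm([
  [0,-0.3,5,0,0,0,1],
  [0,0,3,0,0,0,1],
  [0,0,0.2,0,0,0,1],
  [0,0,0,0,0,0,0.2],
  [0,0,0,0,0,0,0.2],
  [0,0,0,0,0,0,0.2],
  [0,0,-5,0,0,0,0.2],
  [0,0,-6,0,0,0,0],
])

```text
clock: 33.25
tool_pos: [0.6361, 0.117, 0.1428]
eef_rot: [1.0, -0.031, -0.004, 0.001]
contact_force: [1.4, 0.4, 0.5]
opening: 0.488
finger_force: 0.0
```

step_arm([
  [0,0,-6,0,0,0,0],
  [-6,0,-2,0,0,0,0],
  [-6,0,0,0,0,0,0],
  [-4,0,0,0,0,0,0],
  [0,0,0,0,0,0,0],
])

```text
clock: 33.88
tool_pos: [0.4751, 0.1273, 0.2236]
eef_rot: [1.0, -0.03, -0.004, 0.0]
contact_force: [0.1, 0.5, -0.2]
opening: 0.503
finger_force: 0.0
```

```bash
python3 - <<'E'
from h import *
st(); snap('scene','sc11'); snap('wrist','w11'); snap('side','sd11')
a=cv2.resize(cv2.imread('pics/sc11.png')[150:320,140:420],(560,340),interpolation=cv2.INTER_CUBIC)
b=cv2.imread('pics/w11.png')[:250]
cv2.imwrite('pics/v11.png',np.vstack([a,b]))
E
```

```text
t 33.875 pos [0.4751 0.1273 0.2236] rot [[0.998, -0.06, -0.008], [-0.06, -0.998, -0.0], [-0.008, 0.001, -1.0]] F [ 0.1  0.5 -0.2] op 0.503269985626807 ff 0.0
```

View pics/v11.png

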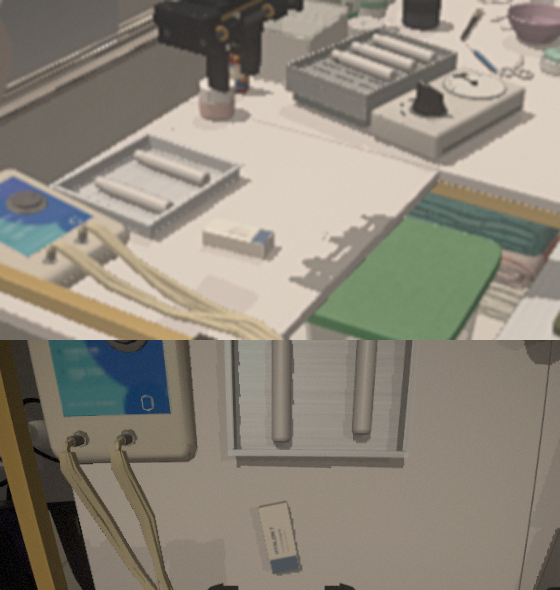

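Two rods lie flat in the tray and three in the pan, no rods remain on the table, and the jar and carton are in place. Handing in.

```bash
python3 -c "
from plant import r
print(r.finish_job())"
```

```text
the job is handed in; nothing more can be done
None
```

The job is handed in, with no verdict shown: three rods in the pan put the needle about a third of the way into the dark band, the selector is at two dots, the other two rods are in the aluminium tray, and the jar and carton look undisturbed.

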